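# Clamp a carved panel in the bench clamp

### The job

Slide the carved wooden panel along the middle of the clamp's base plate, under the screw, until its plain end sits gently but squarely home against the clamp's column. Then turn the wing knob clockwise until you feel the pad bite on the panel and the knob go stiff, give it one eighth of a turn more and no further, and let go; leave the other things on the table where they are.

Things in the scene. Friction and masses are not known exactly. Their poses are not given: they have to be found in the camera images.
- clamp: Dark steel base plate of the C-frame bench clamp, bolted down: 120 (own x) x 300 (own y) x 18 mm thick; origin at the centre of its underside, on the table. Its y axis runs along the plate towards the column; the plate's top is at 18 mm.
- throat (a point): Point on the flat front face of the clamp's column, 30 mm above the table (mid-height of a panel on the plate), on the plate's centre line, 95 mm along the clamp's +y from the plate's centre; axes as the clamp's. The face looks along the clamp's -y, 44 mm wide. The panel's end must come to rest here.
- knob_grip (a point): Where to grip the black wing knob, on its axis: the wing is an upright bar 60 mm long (own x) x 15 mm thick (own y) x 40 mm tall; this point is 14 mm below its top, about 184 mm above the table; under the wing a 25 mm hub. z up, along the screw, 65 mm in front of the column's face. Clockwise seen from above screws it down 8 mm per full turn; the knob sinks with it (follow it down).
- panel_center (a point): Centre (half-way up) of the loose limewood panel, 62 mm wide (own x) x 240 mm long (own y) x 24 mm thick, about 0.2 kg, flat on the plate; carving up to 9 mm proud on top, plain for the last 80 mm at the +y end. Starts 65 to 100 mm back from the column, up to 20 mm off line, 0.1 rad askew. Only its half away from the column has room above for a gripper.
- panel_end (a point): Middle of the panel's plain end face at its +y end, 120 mm along the panel's +y from its centre; axes as the panel's.
- column: The clamp's grey upright column, 44 x 50 mm, 117 mm tall, standing on the far end of the base plate; origin at the foot of its front face.
- clamp_arm: The clamp's overhanging arm, 34 mm wide, 99 to 135 mm above the table, carrying screw, knob and swivel pad; origin on the screw's axis. The pad starts a few mm above a panel's top (about a quarter to half a turn free). The knob turns freely at about 0.05 N m drag; when the pad bites, torque jumps to about 0.3 N m and climbs 0.25 N m per radian. The screw stays where it is left.
- panel: The same panel, as a solid; origin at the centre of its underside.
- mug: White mug, 80 mm wide, 92 mm tall, beside the far edge of the base plate. Leave it.
- gouge: Carving gouge, 235 mm long, lying beside the far edge of the base plate, origin at the ferrule. Leave it.
- block: Small carved wooden block 50 x 85 x 22 mm, lying beside the robot's edge of the base plate. Leave it.
- mallet: Round wooden carver's mallet standing on its head, 88 mm wide, 200 mm tall. Leave it.
- cup: Clear plastic cup, 76 mm wide, 55 mm tall. Leave it.
- flask: Drinking flask in a felt sleeve, 73 mm wide, 235 mm tall. Leave it.
- palette: White tray of dry colours, 200 x 150 x 16 mm. Leave it.
Not all that is in view belongs to the job. Of the things like the panel, leave any that is green or orange; of the rest the larger one is meant.

How it is judged:
On the way, in this order (a step that is already met when the one before it is completed fails the run):
1. the panel's end is squarely home against the column, the pad not yet on it (y of panel_end in the frame of throat above -0.004 m and x of panel_end in the frame of throat between -0.012 and 0.012 m and angle between the y axis of panel_end and the y axis of throat, either way round below 0.07 rad and contact force between clamp_arm and panel below 1.5 N), for 0.2 s.
2. the pad bites on the panel while the panel is home (y of panel_end in the frame of throat above -0.004 m and contact force between clamp_arm and panel above 5 N), for 0.05 s.
At the end, for the whole second after the job is handed in: The panel lies still with its end within 4 mm of the column, within 12 mm of the centre line and within 4 degrees of square, and the pad bears on it with 18 to 40 N, which is what about 28 to 65 degrees of turn past the bite gives; the knob is let go (y of panel_end in the frame of throat above -0.004 m and x of panel_end in the frame of throat between -0.012 and 0.012 m and angle between the y axis of panel_end and the y axis of throat, either way round below 0.07 rad and contact force between clamp_arm and panel between 18 and 40 N and linear speed of panel below 0.02 m/s); the robot touches nothing.
It fails at once if the screw is driven far past the eighth of a turn, so that the pad dents the panel (over 46 N) (contact force between clamp_arm and panel above 46 N).
It fails at once if the panel is rammed against the column (over 40 N) (contact force between panel and column above 40 N).
It fails at once if another thing on the table is moved by more than 25 mm (distance of any of mug, gouge, block, mallet, cup, flask, palette from where it was at the start of the episode above 0.025 m).
It also fails if it takes over 64 s, if anything falls off the work surface, if the arm or the gripper's body presses on something with over 40 N, if the wrist force passes 120 N, or if a joint passes its speed limit or range.

### The arm

A 6-joint arm with a two-finger parallel gripper is mounted at the origin on the work surface. World frame = base frame: x ahead of the robot, y to its left, z up, the work surface at z = 0. Lengths are in m, angles in rad, forces in N, time in s.
With the tool pointing down it reaches from about 0.325 to 0.775 m from the base axis. Payload 5.5 kg.
Tool frame: the origin (TCP) lies between the finger pads; the fingertips stand 8 mm ahead of it and the grasp point (between the pads) lies 11 mm behind it (tcp_to_tips is the distance from the TCP to the fingertips, in m); z points along the fingers, y is the direction in which the jaws open and shut (so a half turn about z gives the same grasp; the last joint's range is limited). The gripper opens to 88 mm and grips with 3 to 60 N. Pads are 20 mm wide; open, the fingers measure 115 mm over their backs; the gripper's body (75 mm by 178 mm) begins 61 mm behind the grasp point.
Start: joints at [-1.266, 0.091, 1.231, -0, 1.82, -0.057], TCP at [0.212, -0.561, 0.231] pointing down, gripper open.
Joint ranges: [-2.87, 2.87], [-0.86, 2.18], [0.17, 2.46], [-1.51, 4.65], [0.06, 2.69], [-2.65, 2.65]. Speed limits (rad/s): [2.57, 2.57, 3.01, 3.14, 3.14, 3.14].

### API

Orientations are given as a unit quaternion [w, x, y, z].
In Python, from bench import * gives the robot as it stands. Calls block until the motion is done:
- move_to(position, orientation): joint-space move of the TCP to a pose.
- move_l(position, speed=0.15, orientation=None): straight line of the TCP; orientation=None keeps the orientation; speed is the mean speed in m/s.
- movej(angles): joint-space move.
- gripper_open() and close(): open the fingers fully, or close them until they stop; the grip force is fixed at half the most.
- hold(seconds).
- inverse_kinematics(position, orientation): joint angles nearest the present ones, or None.
- state(): the state.
- get_image(name): name is "side" or "top"; returns a dict with "frame" (480x640x3 uint8, blue, green, red), "depth" (480x640 float32, m along the optical axis (not along the pixel's ray), 0 where there is no reading), "camera_matrix" (3x3 intrinsics, pixels), "view" (4x4, takes a point from world to camera coordinates). Camera axes: x right, y up, looking along -z (the intrinsics and any distortion apply to the point x, -y, -z); pixel columns grow to the right and rows downward; lengths in m; the calibration is good to about 2 mm. A picture is of the moment at which its call begins.
A pose or a line that the arm cannot do raises IKError and nothing moves.
- job_done(): hands the job in, once; it reports no verdict.
The state is a dict: "time": time; "joint_pos": joint angles; "dq": joint speeds; "joint_torque": joint torques, N m; "ee_pos": TCP position; "ee_rot": TCP orientation; "ft_force": force on the tool from outside, world axes, zero at the start; "moment": the same for the moment, N m; "finger_gap": finger opening in m.
Only numpy, scipy, OpenCV 4.12 (cv2) and the standard library are available. Lean on these libraries where they do the work, as an engineer would, in place of code of your own. Each camera call takes 0.05 s, during which the arm holds its last target. There are 200 camera calls.

## Working session

There is one attempt and no reset: what is moved stays moved. The work goes in short steps, each a Python script; the robot and the scene stay as the last script left them, time stands still between calls to the robot, and variables do not carry over. Pictures are saved under pics/ and viewed, about 8 in all and at most 12, crops included, and the job is handed in when it is done.

```bash
ls; mkdir -p pics; python3 - <<'E'
from bench import *
import cv2,numpy as np
for n in("top","side"):
    r=get_image(n); cv2.imwrite(f"pics/{n}0.png",r["frame"]); np.savez(f"{n}0.npz",**r)
    print(n,r["camera_matrix"].tolist(),r["view"].round(4).tolist(),[k for k in r])
print(state())
E
```

```text
pics
top [[478.10659730020285, 0.0, 313.7439475093632], [0.0, 478.10659730020285, 239.66657144833275], [0.0, 0.0, 1.0]] [[-0.1113, -0.9938, -0.0051, 0.0352], [0.9725, -0.1099, 0.2052, -0.5388], [-0.2045, 0.0179, 0.9787, -1.3909], [0.0, 0.0, 0.0, 1.0]] ['frame', 'depth', 'camera_matrix', 'view']
side [[563.8633535006311, 0.0, 313.75547812840097], [0.0, 563.8633535006311, 233.27520982786564], [0.0, 0.0, 1.0]] [[-0.8917, -0.4526, 0.002, 0.4539], [0.2842, -0.5564, 0.7808, -0.2595], [-0.3523, 0.6969, 0.6247, -1.2466], [0.0, 0.0, 0.0, 1.0]] ['frame', 'depth', 'camera_matrix', 'view']
{'time': 0.1, 'joint_pos': array([-1.26572559e+00,  9.17865813e-02,  1.23176427e+00, -1.46003885e-05,
        1.81977348e+00, -5.67042706e-02]), 'dq': array([-0.00099959, -0.00213332, -0.00478677,  0.00174819,  0.00102339,
        0.00139026]), 'joint_torque': array([ 2.88681716e-03, -4.47857952e+01, -4.07570243e+01,  6.99567609e-02,
        2.84163054e-02, -1.13118899e-04]), 'ee_pos': array([ 0.21227886, -0.56093188,  0.2296188 ]), 'ee_rot': array([-8.58292691e-04,  9.83684370e-01,  1.79900835e-01, -1.14268429e-04]), 'ft_force': array([-0.34312722,  0.07775908,  0.13213187]), 'moment': array([-0.04141006, -0.02852539,  0.03494372]), 'finger_gap': 0.08750026906810915}
```

View pics/top0.png

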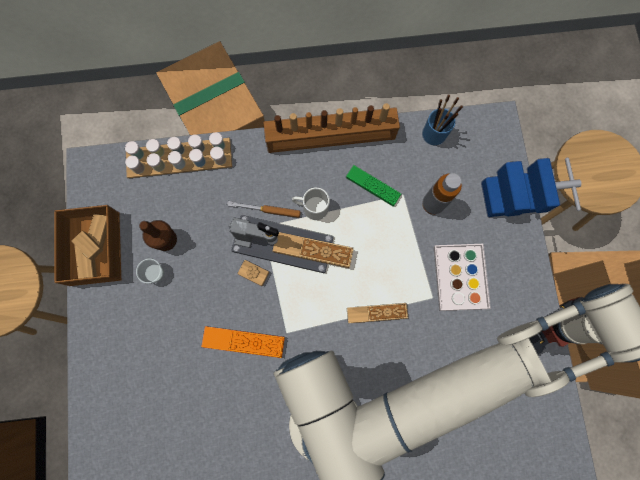

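View pics/side0.png

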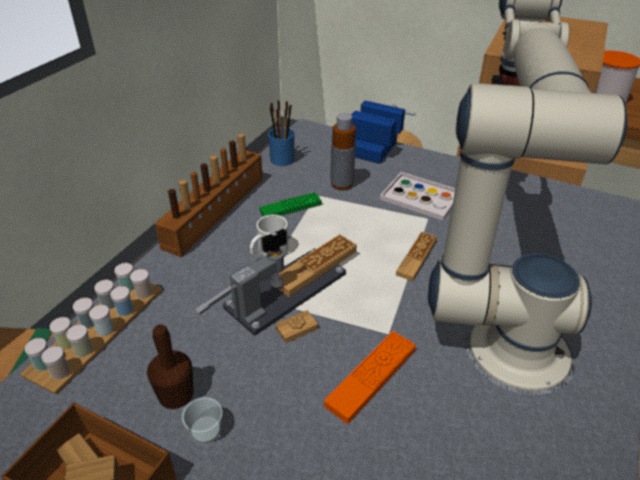

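Both pictures show five candidates. In the top view these are the wooden panel on the clamp plate (315,250), a smaller wooden panel on the paper (378,313), an orange one (243,342), a green one (373,185) and a small block (253,272). I choose the one on the plate: it is wooden and the larger. Next I'll measure it and check it in a crop.

```bash
cat > h.py <<'E'
import cv2,numpy as np
def cloud(r):
    K,V=r["camera_matrix"],r["view"]; d=r["depth"]
    v,u=np.mgrid[:480,:640]
    p=np.stack([(u-K[0,2])/K[0,0]*d,-(v-K[1,2])/K[1,1]*d,-d],-1)
    w=(p-V[:3,3])@V[:3,:3]
    w[d==0]=np.nan
    return w
def rect(r,z,c,s=800,half=(.2,.15)):
    """orthophoto of plane z, centre c; s px/m; returns image; col=(c_y+half-y)*s (y left), row=(c_x+half-x)*s"""
    W,H=int(2*half[0]*s),int(2*half[1]*s)
    P=np.array([[c[0]+a*half[1],c[1]+b*half[0],z] for a,b in((1,1),(1,-1),(-1,-1),(-1,1))])
    q=P@r["view"][:3,:3].T+r["view"][:3,3]; q=q*[1,-1,-1]; q=q@r["camera_matrix"].T; q=q[:,:2]/q[:,2:]
    M=cv2.getPerspectiveTransform(q.astype(np.float32),np.float32([[0,0],[W,0],[W,H],[0,H]]))
    return cv2.warpPerspective(r["frame"],M,(W,H),flags=cv2.INTER_CUBIC)
E
python3 - <<'E'
from h import *
r=np.load("top0.npz"); w=cloud(r)
for u,v in((315,250),(340,255),(290,243),(330,268),(325,238),(240,228),(267,232),(280,262),(150,150),(300,350),(378,313)): print((u,v),w[v,u].round(4))
cv2.imwrite("pics/crop.png",np.vstack([rect(r,.042,w[250,300],1800,(.2,.08)),rect(r,.018,w[250,300],1800,(.2,.08))]))
f=r["frame"]
hsv=cv2.cvtColor(f,cv2.COLOR_BGR2HSV)
v,u=np.mgrid[:480,:640]
roi=(u>225)&(u<362)&(v>212)&(v<280)
wood=roi&(hsv[...,1]>90)&(hsv[...,0]<25)&(w[...,2]>.03)&(w[...,2]<.06)
_,lab,st,ce=cv2.connectedComponentsWithStats(wood.astype(np.uint8)); print(st)
for nm,m in(("panel",lab==1+np.argmax(st[1:,4])),("plate",roi&(w[...,2]>.010)&(w[...,2]<.026)&(hsv[...,2]<110)),("col+arm",roi&(w[...,2]>.085)&(w[...,2]<.14)),("knob",roi&(w[...,2]>.145))):
    p=w[m]; 
    print(nm,m.sum(),np.median(p[:,2]),cv2.minAreaRect(p[:,:2].astype(np.float32)))
E
```

```text
(315, 250) [ 0.5091 -0.0257  0.0464]
(340, 255) [ 0.4844 -0.0987  0.0521]
(290, 243) [0.5404 0.0477 0.0405]
(330, 268) [ 0.456  -0.0665 -0.    ]
(325, 238) [ 0.5493 -0.0615  0.0149]
(240, 228) [0.5804 0.1828 0.1365]
(267, 232) [0.5515 0.104  0.1719]
(280, 262) [0.4895 0.0852 0.0159]
(150, 150) [0.8777 0.4511 0.0715]
(300, 350) [2.195e-01 5.230e-02 2.000e-04]
(378, 313) [ 0.3015 -0.1929  0.0191]
[[     0      0    640    480 305615]
 [   273    233     80     35   1545]
 [   246    267     11     10     33]
 [   253    271      1      1      1]
 [   254    273      1      1      1]
 [   257    272      1      2      2]
 [   250    277      1      1      1]
 [   253    277      1      1      1]
 [   256    276      1      1      1]]
panel 1545 0.04330566260453309 ((0.5144189596176147, -0.019036971032619476), (0.23885387182235718, 0.06356387585401535), 71.2767105102539)
plate 1643 0.017611695787771574 ((0.5472061038017273, 0.0591048002243042), (0.3466990292072296, 0.20242592692375183), 88.20122528076172)
col+arm 543 0.13347251214600592 ((0.5769784450531006, 0.09150318801403046), (0.2569926381111145, 0.07671711593866348), 89.17363739013672)
knob 173 0.195087648297604 ((0.5538037419319153, 0.10354383289813995), (0.05936316400766373, 0.02317170985043049), 62.45623016357422)
```

View pics/crop.png

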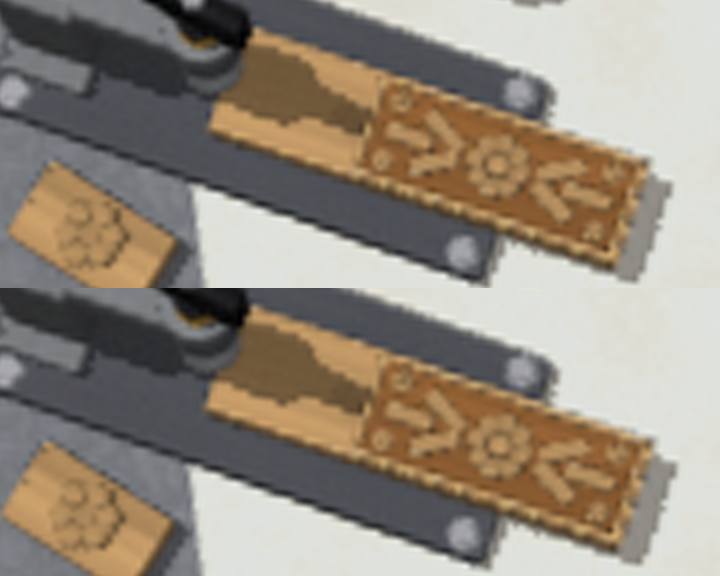

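The crop confirms the choice: the carved panel lies on the plate, with its plain end under the screw, and measures 239 x 64 mm. Now I'll fit the plate and knob more carefully from both cameras.

```bash
python3 - <<'E'
from h import *
T=dict(np.load("top0.npz")); S=dict(np.load("side0.npz"))
A={}
for n,r in(("top",T),("side",S)):
    w=cloud(r); hsv=cv2.cvtColor(r["frame"],cv2.COLOR_BGR2HSV)
    near=(np.hypot(w[...,0]-.53,w[...,1]-.05)<.22)
    dark=near&(hsv[...,2]<125)&(hsv[...,1]<110)
    m=dark&(abs(w[...,2]-.0175)<.005)
    _,lab,st,_=cv2.connectedComponentsWithStats(m.astype(np.uint8),connectivity=8)
    keep=np.isin(lab,[i for i in range(1,len(st)) if st[i,4]>60]); p=w[keep]
    best=None
    for th in np.radians(np.arange(60,82,.25)):
        Y=np.array([np.cos(th),np.sin(th)]);X=np.array([Y[1],-Y[0]])
        a=p[:,:2]@X; lo,hi=np.percentile(a,[.7,99.3])
        if best is None or hi-lo<best[0]: best=(hi-lo,np.degrees(th),(hi+lo)/2,X,Y)
    b=p[:,:2]@best[4]; y=np.percentile(b,[.3,1,99,99.7])
    print(n,"plate n",len(p),"z",np.median(p[:,2]),"width",best[0],"deg",best[1],"yrange",y,"mid",best[3]*best[2]+best[4]*(y[0]+y[3])/2, "from front end", best[3]*best[2]+best[4]*(y[0]+.15))
    k=near&(w[...,2]>.188)&(w[...,2]<.21); q=w[k]
    print(" knobtop",k.sum(),np.median(q[:,2]),cv2.minAreaRect(q[:,:2].astype(np.float32)))
    k=near&(w[...,2]>.152)&(w[...,2]<.21); q=w[k]
    print(" wing",k.sum(),np.ptp(q,axis=0),cv2.minAreaRect(q[:,:2].astype(np.float32)))
    for z0,z1,nm in((.130,.139,"armtop"),(.11,.122,"coltop")):
        k=near&(w[...,2]>z0)&(w[...,2]<z1)&(hsv[...,1]<80); q=w[k]
        if k.sum()>10: print(" ",nm,k.sum(),cv2.minAreaRect(q[:,:2].astype(np.float32)))
    pm=near&(hsv[...,1]>90)&(hsv[...,0]<25)&(w[...,2]>.036)&(w[...,2]<.056)
    _,lab,st,_=cv2.connectedComponentsWithStats(pm.astype(np.uint8)); q=w[lab==1+np.argmax(st[1:,4])]
    print(" panel",len(q),cv2.minAreaRect(q[:,:2].astype(np.float32)))
tiles=[]
for r,(u0,u1,v0,v1) in((T,(215,315,200,275)),(S,(215,315,215,290))):
    tiles.append(cv2.resize(r["frame"][v0:v1,u0:u1],(400,300),interpolation=cv2.INTER_CUBIC))
cv2.imwrite("pics/knob.png",np.hstack(tiles))
E
```

```text
top plate n 1392 z 0.01760484780798858 width 0.11853725458604336 deg 70.5 yrange [0.10357593 0.10577248 0.39572789 0.39992126] mid [0.5475596  0.07316615] from front end [0.54816958 0.07488867]
 knobtop 117 0.19657095718649928 ((0.5579438209533691, 0.1014370322227478), (0.05927462503314018, 0.013945932500064373), 61.91350555419922)
 wing 168 [0.03830555 0.05624597 0.05218918] ((0.5561909675598145, 0.1022987887263298), (0.05936316400766373, 0.017786890268325806), 62.45623016357422)
  armtop 384 ((0.574773371219635, 0.14635950326919556), (0.13340790569782257, 0.044105254113674164), 71.12837982177734)
  coltop 38 ((0.5629326701164246, 0.15705040097236633), (0.14184480905532837, 0.026178983971476555), 65.24014282226562)
 panel 1501 ((0.5144645571708679, -0.01890350878238678), (0.23857316374778748, 0.06356022506952286), 71.27882385253906)
side plate n 1741 z 0.019207246646398814 width 0.11551380464526412 deg 69.75 yrange [0.1099462  0.11321379 0.40780274 0.40880375] mid [0.54472519 0.07550304] from front end [0.5449229  0.07603896]
 knobtop 202 0.19723620097702643 ((0.5574023127555847, 0.1023261696100235), (0.061329882591962814, 0.020386021584272385), 60.65620422363281)
 wing 450 [0.0423051  0.05907676 0.04847823] ((0.5570419430732727, 0.1026078537106514), (0.061080384999513626, 0.020509980618953705), 58.99187088012695)
  armtop 585 ((0.5748819708824158, 0.14884108304977417), (0.12994682788848877, 0.04704291746020317), 70.2821273803711)
  coltop 230 ((0.5620697736740112, 0.1624482274055481), (0.13650454580783844, 0.040543172508478165), 55.92725372314453)
 panel 1645 ((0.5143728256225586, -0.016699671745300293), (0.23906546831130981, 0.06711383163928986), 70.707763671875)
```

View pics/knob.png

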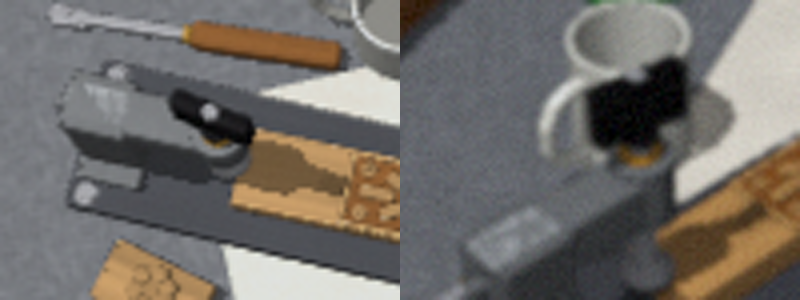

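```bash
cat >> h.py <<'E'
from bench import *
TH=np.radians(70.4); Y=np.array([np.cos(TH),np.sin(TH),0]); X=np.array([Y[1],-Y[0],0])
KN=np.array([.5574,.1022,0]); TR=KN+.065*Y
def down(yaw):
    "tool down, jaw axis (tool y) at yaw"
    from scipy.spatial.transform import Rotation as R
    c,s=np.cos(yaw),np.sin(yaw)
    q=R.from_matrix(np.array([[-s,c,0],[c,s,0],[0,0,-1.]])).as_quat()
    return np.roll(q,1)
def P(x,y,z): return TR+x*X+y*Y+[0,0,z]
E
python3 - <<'E'
from h import *
pc=np.array([.5144,-.018,0]); py=np.radians(71.0)
g=pc-.08*np.array([np.cos(py),np.sin(py),0])
print("panel in throat",(pc-TR)@X,(pc-TR)@Y,"grip",g)
for y in(py-np.pi/2,py+np.pi/2): 
    for z in(.15,.031): print(np.round(inverse_kinematics(g+[0,0,z],down(y)),2))
for a in range(-360,361,30):
    q=inverse_kinematics(KN+[0,0,.173],down(np.radians(61+90+a))); print(a, None if q is None else np.round(q,2)[[0,1,2,4,5]],end=";")
s=state(); y0=py-np.pi/2
move_to(g+[0,0,.12],down(y0)); print(state()["time"])
move_l(g+[0,0,.031],.15); s=state();print(s["time"],s["ee_pos"],s["ft_force"])
r=get_image("top"); cv2.imwrite("pics/g1.png",cv2.resize(r["frame"][190:310,210:420],None,fx=3.5,fy=3.5))
E
```

```text
panel in throat -0.0001871917858731198 -0.192659723324294 grip [ 0.48835455 -0.09364149  0.        ]
[-0.26 -0.19  1.64 -0.    1.69  0.07]
[-0.26 -0.13  1.81 -0.    1.47  0.07]Traceback (most recent call last):
  File "<stdin>", line 6, in <module>
    return _wrapfunc(a, 'round', decimals=decimals, out=out)
    return _wrapit(obj, method, *args, **kwds)
    result = getattr(arr, method)(*args, **kwds)
TypeError: unsupported operand type(s) for *: 'NoneType' and 'float'
```

```bash
python3 - <<'E'
from h import *
pc=np.array([.5144,-.018,0]); py=np.radians(71.0)
g=pc-.08*np.array([np.cos(py),np.sin(py),0]); y0=py-np.pi/2
for a in range(0,-301,-40):
    q=inverse_kinematics(KN+[0,0,.173],down(np.radians(61+90+a))); print(a, None if q is None else np.round(q,2)[[0,1,2,4,5]])
move_to(g+[0,0,.12],down(y0)); print(state()["time"])
move_l(g+[0,0,.031],.15); s=state();print(s["time"],s["ee_pos"],s["ft_force"],s["moment"])
r=get_image("top"); cv2.imwrite("pics/g1.png",cv2.resize(r["frame"][190:310,210:420],None,fx=3.5,fy=3.5))
E
```

```text
0 [ 0.12 -0.    1.43  1.72 -2.51]
-40 [ 0.12 -0.    1.43  1.72 -1.82]
-80 [ 0.12 -0.    1.43  1.72 -1.12]
-120 [ 0.12 -0.    1.43  1.72 -0.42]
-160 [ 0.12 -0.    1.43  1.72  0.28]
-200 [ 0.12 -0.    1.43  1.72  0.98]
-240 [ 0.12 -0.    1.43  1.72  1.67]
-280 [ 0.12 -0.    1.43  1.72  2.37]
2.1
2.8417 [ 0.48885106 -0.09395947  0.03189152] [-0.01108312 -0.00512639  0.84794565] [-0.06720684 -0.0380424  -0.02842996]
```

View pics/g1.png

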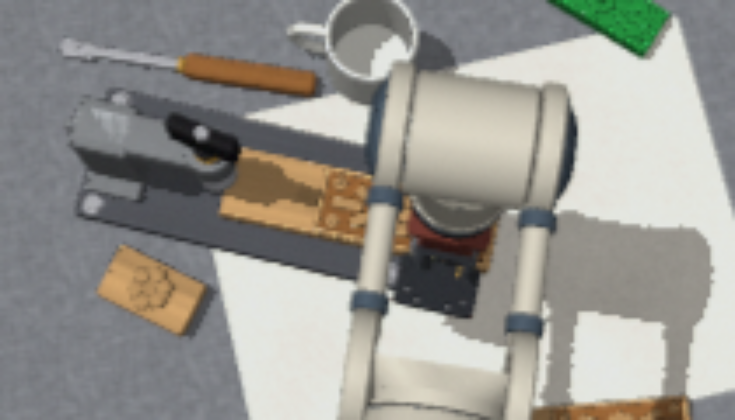

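The arm straddles the carved end (455,250 in this crop), and nothing is touched. Now I'll grip and slide, checking the force as it goes.

```bash
python3 - <<'E'
from h import *
close(); s=state(); print(s["time"],s["finger_gap"],s["ee_pos"],s["ft_force"])
f0=s["ft_force"]; q=down(TH-np.pi/2)
c=P(0,-.272+.0,.0315)  # tcp on centre line; grip at own y -0.08 -> along -0.1927-.08
move_l(P(0,-.2727+.060,.0315),.05,q); s=state(); print(s["time"],(s["ft_force"]-f0)@Y,s["finger_gap"])
d=.060
while d<.085:
    d+=.0015; move_l(P(0,-.2727+d,.0315),.012); s=state(); f=s["ft_force"]-f0
    print(round(d,4),round(s["time"],2),round(f@Y,2),round(f@X,2),round((s["ee_pos"]-TR)@Y+.2,4))
    if f@Y<-8: break
r=get_image("top"); np.savez("t2.npz",**r); r2=get_image("side"); np.savez("s2.npz",**r2)
cv2.imwrite("pics/g2.png",np.hstack([cv2.resize(r["frame"][200:290,225:345],(400,300)),cv2.resize(r2["frame"][215:320,210:350],(400,300))]))
E
```

```text
3.4167 0.061856563610247585 [ 0.48855901 -0.09367793  0.03144247] [-0.65154391  0.23665873  1.32095541]
4.7667 1.0026874822034892 0.061748545045427636
0.0615 5.04 -2.91 0.97 -0.0114
0.063 5.32 -2.45 1.79 -0.0097
0.0645 5.59 -2.84 0.81 -0.008
0.066 5.87 -2.03 0.98 -0.0065
0.0675 6.14 -2.0 -0.01 -0.005
0.069 6.42 -1.46 0.04 -0.0035
0.0705 6.69 -1.85 0.91 -0.002
0.072 6.97 -1.2 0.3 -0.0005
0.0735 7.24 -5.72 0.52 0.0001
0.075 7.52 -10.11 -1.01 0.0002
```

View pics/g2.png

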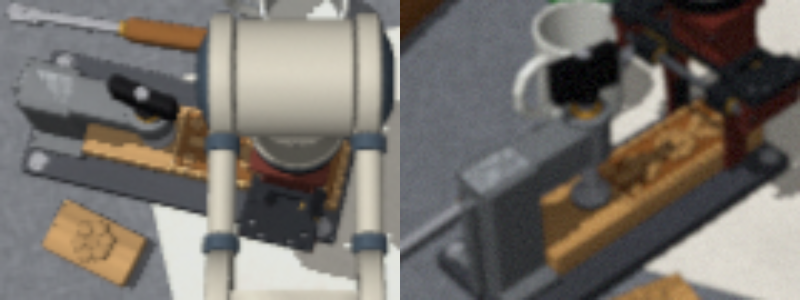

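The panel's end meets the column at the predicted travel, and the reaction rises to 10 N. I'll release, retreat to above the knob and re-measure.

```bash
python3 - <<'E'
from h import *
gripper_open(); s=state(); print(s["time"],s["ft_force"])
p=s["ee_pos"]; move_l([p[0],p[1],.27],.25)
print(state()["time"])
r=get_image("top"); r2=get_image("side")
for n,rr in(("top",r),("side",r2)):
    w=cloud(rr); hsv=cv2.cvtColor(rr["frame"],cv2.COLOR_BGR2HSV)
    near=(np.hypot(w[...,0]-.53,w[...,1]-.05)<.22)
    pm=near&(hsv[...,1]>90)&(hsv[...,0]<25)&(w[...,2]>.036)&(w[...,2]<.056)
    _,lab,st,_=cv2.connectedComponentsWithStats(pm.astype(np.uint8)); q=w[lab==1+np.argmax(st[1:,4])]-TR
    print(n,len(q),"panel in throat (x,y)",cv2.minAreaRect(np.c_[q@X,q@Y].astype(np.float32)))
    q=w[near&(w[...,2]>.188)&(w[...,2]<.21)]
    print(" knob",len(q),cv2.minAreaRect(q[:,:2].astype(np.float32)))
cv2.imwrite("pics/g3.png",np.hstack([cv2.resize(r["frame"][200:290,225:345],(400,300)),cv2.resize(r2["frame"][215:320,210:350],(400,300))]))
E
```

```text
8.225 [-0.12798019  0.04225474 -0.29920331]
9.325
top 253 panel in throat (x,y) ((-0.014598971232771873, -0.04666365683078766), (0.06079589203000069, 0.09110838919878006), 17.60865592956543)
 knob 119 ((0.5580030679702759, 0.10110275447368622), (0.058822035789489746, 0.015575380064547062), 59.50319290161133)
side 1598 panel in throat (x,y) ((-0.0006113983690738678, -0.1206519678235054), (0.06731659919023514, 0.238887757062912), 0.649307906627655)
 knob 190 ((0.5575916171073914, 0.10180388391017914), (0.06161074340343475, 0.019341643899679184), 62.62372589111328)
```

View pics/g3.png

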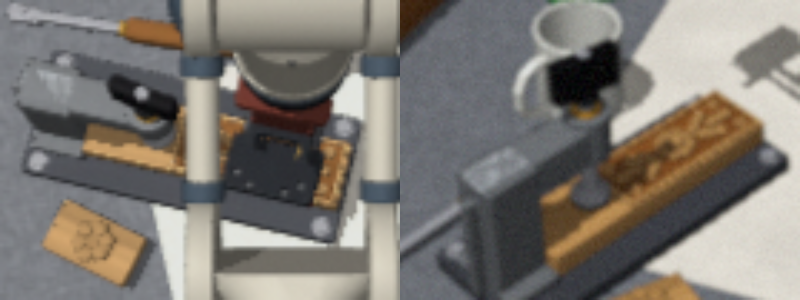

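The side camera puts the panel's end 0.7 mm from the face, 0.6 mm off line and 0.6° askew. The top view is blocked by the arm (its 253 pixels see only part of the panel). On to the knob.

```bash
python3 - <<'E'
from h import *
K=np.array([.5576,.1018,.173]); q=down(np.radians(61+90))
move_to(K+[0,0,.09],q); s=state(); print(s["time"],s["joint_pos"][5],s["ft_force"],s["moment"])
move_l(K,.15); s=state(); print(s["time"],s["ft_force"],s["moment"])
close(); s=state(); print(s["time"],s["finger_gap"],s["ee_pos"],s["ft_force"],s["moment"])
m0=s["moment"][2]
# two gentle trial steps clockwise
for a in(4,8,12):
    move_to(K-[0,0,.008*a/360],down(np.radians(151-a))); s=state()
    print(a,s["time"],s["joint_pos"][5],s["ft_force"].round(1),s["moment"].round(3))
E
```

```text
11.7583 -2.5144942816995917 [ 0.67680722 -0.30387231  0.18410123] [ 0.12683062 -0.09900152 -0.01234356]
12.5083 [ 0.01202029 -0.14769909  0.94984315] [ 0.10033003 -0.12139813  0.03436237]
13.6167 0.01499645555311754 [0.55780794 0.10169586 0.17299666] [ 1.59930665 -0.26948475  0.1403698 ] [ 0.01828601 -0.29602878  0.04570361]
4 13.8667 -2.4466471266942786 [ 2.7 -1.3 -1.1] [-0.073 -0.529 -0.038]
8 14.1167 -2.378003413047985 [ 3.1 -0.4 -0.9] [-0.188 -0.704 -0.084]
12 14.3667 -2.308637745209118 [ 2.3 -2.1 -0.7] [-0.28  -0.881  0.006]
```

```bash
cat >> h.py <<'E'
K=np.array([.5576,.1018,.173])
def rd(n=5):
    L=[]
    for _ in range(n): hold(.02); s=state(); L.append(np.r_[s["ft_force"],s["moment"],s["joint_torque"][5],s["joint_pos"][5]])
    return np.mean(L,0)
def turn(a,z=0):
    move_to(K-[0,0,.008*a/360+z],down(np.radians(151-a))); m=rd()
    print(a,round(state()["time"],2),m.round(3)); return m
E
python3 - <<'E'
from h import *
for a in range(16,73,8):
    m=turn(a)
    if m[5]>.22 or abs(m[6])>.25 or np.linalg.norm(m[:3])>25: break
E
```

```text
16 14.7 [ 4.352 -2.378 -1.481 -0.432 -1.075 -0.061  0.015 -2.239]
24 15.04 [ 4.683 -2.85  -2.189 -0.536 -1.193 -0.043  0.039 -2.098]
32 15.38 [ 4.868 -3.136 -1.679 -0.601 -1.257 -0.061  0.039 -1.958]
40 15.72 [ 5.837 -4.009 -1.679 -0.719 -1.311 -0.056  0.039 -1.819]
48 16.07 [ 5.447 -3.791 -1.911 -0.842 -1.357 -0.042  0.039 -1.679]
56 16.41 [ 5.781 -4.315 -1.637 -0.923 -1.356 -0.051  0.039 -1.54 ]
64 16.75 [ 5.26  -5.006 -2.016 -1.066 -1.382 -0.058  0.038 -1.4  ]
72 17.09 [ 5.918 -5.433 -1.951 -1.169 -1.369 -0.024  0.037 -1.26 ]
```

```bash
python3 - <<'E'
from h import *
for a in range(76,201,4):
    m=turn(a)
    if abs(m[6])>.15 or np.linalg.norm(m[:3])>25: break
E
```

```text
76 17.43 [ 5.068e+00 -5.895e+00 -2.164e+00 -1.221e+00 -1.322e+00 -5.900e-02
 -2.000e-03 -1.191e+00]
80 17.76 [ 5.140e+00 -5.923e+00 -1.507e+00 -1.234e+00 -1.332e+00 -4.400e-02
 -2.000e-03 -1.121e+00]
84 18.09 [ 5.287e+00 -6.364e+00 -1.690e+00 -1.345e+00 -1.282e+00 -4.800e-02
 -3.000e-03 -1.051e+00]
88 18.43 [ 5.273e+00 -6.488e+00 -1.676e+00 -1.386e+00 -1.251e+00 -4.900e-02
 -3.000e-03 -9.810e-01]
92 18.76 [ 4.923e+00 -6.497e+00 -1.678e+00 -1.420e+00 -1.236e+00 -3.900e-02
 -4.000e-03 -9.110e-01]
96 19.09 [ 4.799e+00 -6.710e+00 -1.205e+00 -1.479e+00 -1.221e+00 -5.500e-02
 -4.000e-03 -8.410e-01]
100 19.43 [ 4.746e+00 -7.006e+00 -1.416e+00 -1.486e+00 -1.132e+00 -6.500e-02
 -5.000e-03 -7.720e-01]
104 19.76 [ 4.189e+00 -7.315e+00 -1.302e+00 -1.558e+00 -1.104e+00 -6.000e-02
 -5.000e-03 -7.020e-01]
108 20.09 [ 4.199e+00 -7.125e+00 -7.490e-01 -1.590e+00 -1.040e+00 -6.100e-02
 -6.000e-03 -6.320e-01]
112 20.43 [ 4.067e+00 -7.573e+00 -9.620e-01 -1.623e+00 -9.870e-01 -5.100e-02
 -5.000e-03 -5.620e-01]
116 20.76 [ 3.742e+00 -8.156e+00 -2.610e-01 -1.682e+00 -9.420e-01 -6.300e-02
 -4.000e-03 -4.920e-01]
120 21.09 [ 3.745e+00 -7.986e+00 -1.230e-01 -1.698e+00 -8.840e-01 -5.300e-02
 -2.000e-03 -4.230e-01]
124 21.43 [ 3.184e+00 -8.450e+00 -7.700e-02 -1.744e+00 -8.110e-01 -7.000e-03
  4.000e-03 -3.530e-01]
128 21.76 [ 2.784 -8.563 -0.102 -1.782 -0.746  0.163  0.225 -0.283]
```

The pad bit at about 126°: the wrist torque jumped from 0.00 to 0.22 N m between 124° and 128°. I'll continue an eighth of a turn, watching the slope.

```bash
python3 - <<'E'
from h import *
np.set_printoptions(suppress=True)
for a in range(132,173,5):
    m=turn(a)
    if abs(m[6])>.6 or np.linalg.norm(m[:3])>35: print("STOP");break
E
```

```text
132 22.09 [ 2.131 -8.48   0.382 -1.844 -0.688  0.226  0.244 -0.214]
137 22.43 [ 2.158 -8.691  0.515 -1.859 -0.6    0.201  0.25  -0.126]
142 22.76 [ 1.817 -8.501  0.918 -1.905 -0.495  0.23   0.273 -0.039]
147 23.09 [ 0.936 -9.178  1.514 -1.938 -0.407  0.232  0.297  0.048]
152 23.43 [ 0.571 -9.221  1.658 -1.921 -0.3    0.291  0.32   0.135]
157 23.76 [ 0.556 -8.98   1.983 -1.927 -0.233  0.312  0.345  0.223]
162 24.09 [-0.435 -8.983  2.258 -1.969 -0.089  0.333  0.369  0.31 ]
167 24.43 [-0.906 -8.939  2.605 -1.93  -0.035  0.351  0.393  0.397]
172 24.76 [-1.353 -9.303  3.272 -1.929  0.069  0.371  0.417  0.484]
```

```bash
python3 - <<'E'
from h import *
np.set_printoptions(suppress=True)
turn(175); gripper_open(); s=state(); print(s["time"],s["ft_force"])
p=s["ee_pos"]; move_l([p[0],p[1],.27],.15)
j=np.array(state()["joint_pos"]); j[0]-=.9; movej(j); hold(.3); print(state()["time"])
r=get_image("top"); r2=get_image("side")
for n,rr in(("top",r),("side",r2)):
    w=cloud(rr); hsv=cv2.cvtColor(rr["frame"],cv2.COLOR_BGR2HSV)
    near=(np.hypot(w[...,0]-.53,w[...,1]-.05)<.22)
    pm=near&(hsv[...,1]>90)&(hsv[...,0]<25)&(w[...,2]>.036)&(w[...,2]<.056)
    _,lab,st,_=cv2.connectedComponentsWithStats(pm.astype(np.uint8)); q=w[lab==1+np.argmax(st[1:,4])]-TR
    print(n,len(q),"panel in throat (x,y)",cv2.minAreaRect(np.c_[q@X,q@Y].astype(np.float32)))
    q=w[near&(w[...,2]>.182)&(w[...,2]<.21)&(np.hypot(w[...,0]-K[0],w[...,1]-K[1])<.04)]
    print(" knob",len(q),np.median(q[:,2]),cv2.minAreaRect(q[:,:2].astype(np.float32)))
cv2.imwrite("pics/g4.png",np.hstack([cv2.resize(r["frame"],(400,300)),cv2.resize(r2["frame"][200:320,190:350],(400,300))]))
E
```

```text
175 25.09 [-1.905 -9.326  3.343 -1.941  0.127  0.423  0.456  0.537]
26.2833 [ 1.00734818 -0.15653983  0.01018117]
29.2
top 1217 panel in throat (x,y) ((-0.0006431061774492264, -0.12076743692159653), (0.0626404881477356, 0.23952935636043549), 0.8420549631118774)
 knob 126 0.19352755995053228 ((0.5581307411193848, 0.10135561227798462), (0.059235747903585434, 0.015523025766015053), 69.28028106689453)
side 1595 panel in throat (x,y) ((-0.00011698156595230103, -0.11924681067466736), (0.06676684319972992, 0.23710109293460846), 0.3597732186317444)
 knob 208 0.1935277980234028 ((0.5580161809921265, 0.10261297225952148), (0.05940593406558037, 0.01970883458852768), 69.99241638183594)
```

View pics/g4.png

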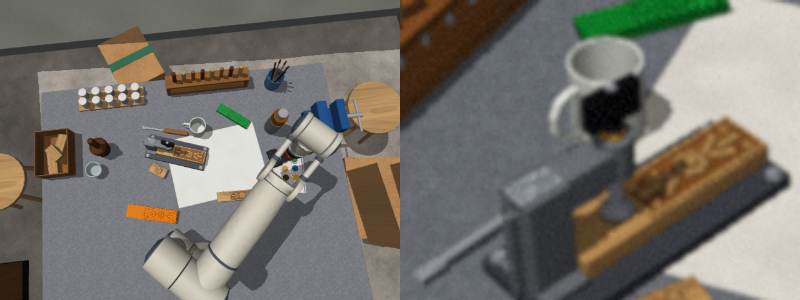

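```bash
python3 -c "
from bench import *
print(job_done(), state()['time'])"
```

```text
the job is handed in; nothing more can be done
the job is handed in; nothing more can be done
```

The panel is clamped home against the column, the knob is let go, and I handed the job in about 29 s into the 64 s allowed.

- **Sliding:** I gripped the carved half and slid the panel 73 mm along the plate. It met the column with about 10 N of reaction, and then I let go.
- **Turning the knob:** The torque jumped at about 126° clockwise. I carried on to 175° commanded and released.
- **Panel position:** After release, the top camera puts the end about 1.0 mm from the column face. The side camera puts it at about 0 mm by its centre (its length reads 3 mm short). Both put it within 1 mm of the centre line and within 1° of square.
- **Turn past the bite:** The checks disagreed a little. The commanded turn gives 49° past the first torque rise. The torque slope gives about 40°, and the wing angle in both pictures gives about 45°, the knob having lagged some 4° in the grip. All are inside the 28–65° band, but I could not measure the pad force directly.
- **Top view after sliding:** The arm blocked the top camera for the first check, so only the side camera confirmed the panel then.
- **Other things on the table:** They look undisturbed in the last picture. I did not measure them, and the arm partly hides the palette.

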